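# Set the click-stop of a tube marking cradle and push the tube up to it

### The job

Get the marking cradle ready for this tube: with a fingertip push the thumb lever of the length stop along its bar towards the tube, click by click, and leave it seated in the third notch counted from the parked end. Then push the tube lying in the trough along until its end rests against the stop disc, gently enough that the stop stays in its third notch. Only push: do not lift the tube, and leave the things standing round the cradle alone.

Things in the scene. Friction and masses are not known exactly. Their poses are not given: they have to be found in the camera images.
- cradle: fixed marking cradle: base plate 142 x 376 x 10 mm with an aluminium V-trough (rails 34 mm high) and behind it an indexing bar. Origin on the bench surface under the trough's middle line; y runs along the trough from the stop's parked end (robot's right) to the tube's end, x across it to the bar (x = 62 mm), z up; turned up to 20 degrees. Trough from y = -192 to 172 mm; all under 111 mm high
- length_stop (a joint): travel in m of the stop's carriage along the bar to the cradle's +y, 0 to 0.087. Starts parked at 0 to 0.010 on plain bar (2 N moves it). A sprung roller then clicks into notches between round ribs, seated at 0.027, 0.041, 0.055 (third), 0.069, 0.083. Leaving a notch takes about 11 N; crests lie 7 mm before and past each notch; past a crest it snaps into the next notch. Works both ways
- lever_push (a point): middle of the -y face of the thumb lever, where a fingertip pushes it to the cradle's +y, 90 mm above the bench. The lever is an upright dark plate 26 mm wide, 7 mm thick, from z = 66 mm to 110 mm, on top of the carriage; a rolled edge at z = 100 to 110 mm stands 1.5 mm proud. Free space behind it above z = 66 mm. Ahead of it stands the plunger's black button, top at 90 mm
- stop_face (a point): centre of the stop disc's face towards the tube (+y): a steel disc of 64 mm diameter, 8 mm thick, standing across the trough on an arm of the carriage; on the trough's middle line, 48 mm above the bench. Moves with the stop; its y axis is the cradle's y axis
- tube_front (a point): centre of the lying tube's end that faces the stop, 48 mm above the bench (a point in the open bore). Plain steel tube, 66 mm outside, 58 mm bore, 128 mm long, 0.26 to 0.52 kg, axis along the cradle's y, top at z = 81 mm; it slides in the trough with 1 to 3 N
- tube_tail (a point): centre of the lying tube's other end (+y), the one to push; in the open bore, so push on the rim: e.g. fingertips pointing down across the upper rim, whose wall is at z = 77 to 81 mm on the middle line. Free space behind it. In front of the trough, at cradle y = -19 to -1 mm, stands a small steel marking gate 67 mm high that clears the tube
- tube_mid (a point): centre of the lying tube, half-way along its axis, 48 mm above the bench.
- tube: the lying steel tube; origin at the centre of its pushed end, its own z axis runs along the tube towards the stop.
- spare_piston: bystander: white plastic piston with a steel stem, 65 mm diameter, 103 mm high, standing behind the cradle; origin under its centre. Leave it.
- pen: bystander: marker pen, 125 mm long, 18 mm thick, lying in front of the cradle; origin under its centre. Leave it.
- tin: bystander: round grease tin, 70 mm diameter, 28 mm high, in front of the cradle; origin under its centre. Leave it.
- bottle: bystander: small red thread-lock bottle with a black nozzle, 36 mm thick, 104 mm high, standing behind the cradle; origin under its centre. Leave it.

How it is judged:
By the outcome, as a careful person would: the job done as asked, in the order asked, and still so for the second after the job is handed in, with the robot touching nothing.
It also fails if it takes over 64 s, if anything falls off the work surface, if the arm or the gripper's body presses on something with over 40 N, if the wrist force passes 120 N, or if a joint passes its speed limit or range.

### The arm

A 6-joint arm with a two-finger parallel gripper is mounted at the origin on a cart in front of the work surface, level with it; the furniture and walls round the work are solid. World frame = base frame: x ahead of the robot, y to its left, z up, the work surface at z = 0. Lengths are in mm, angles in rad, forces in N, time in s.
With the tool pointing down it reaches from about 350 to 875 mm from the base axis. Payload 4.2 kg.
Tool frame: the origin (TCP) lies between the finger pads; the fingertips stand 14 mm ahead of it and the grasp point (between the pads) lies 5 mm behind it; z points along the fingers, y is the line along which they close (so a half turn about z gives the same grasp; the last joint's range is limited). The gripper opens to 85 mm and grips with 20 to 120 N. Pads are 22 mm wide; open, the fingers measure 114 mm over their backs; the gripper's body (76 mm by 85 mm) begins 54 mm behind the grasp point. The pads swing forward as they close: fully open they stand 13 mm farther back than shut.
Start: joints at [-1.044, 0.385, 0.008, 0, -1.194, -0.259], TCP at [165.398, -602.696, 245.312] pointing down, gripper open.
Joint ranges: [-3.14, 3.14], [-1.21, 2.06], [-1.07, 1.41], [-3.16, 2.05], [-2.99, -0.16], [-3.1, 3.1]. Speed limits (rad/s): [2.79, 2.79, 3.14, 3.14, 3.14, 3.14].

### API

Orientations are given as a unit quaternion [x, y, z, w].
In Python, from bench import * gives the robot as it stands.
- The arm moves only by the tool carry_out, never from a script. Its argument "motion" is a list of rows, each a list of 7 numbers: the turn, a rotation vector about the tool's x, y, z in rad, then the shift along the tool's x, y, z in mm, then the opening, from -1 (shut) to 1 (fully open), so that 0 is half open. A call has 1 to 5 rows; each row is the pose to reach, as a shift and turn from the pose commanded when the call began, along the tool's axes at that moment; what a row does not reach only later rows make up. A row lasts 1/8 s, in which the tool goes at most 62.5 mm and 10.7 degrees, less where a joint would pass 70% of its speed; a pose out of reach is approached as far as the arm can. A call with a gripper value outside its range is refused whole. The fingers move at their own pace and stop on an object; the grip force is fixed at half the most. Time passes only in rows, so rows that repeat a pose let the fingers close. It gives the time, the measured TCP pose, the force, the opening and the grip force at its end, in the units of the state.
- read_state(): the state, without advancing time (a new reading comes with each control period).
- get_image(name): name is "side" or "top"; returns a dict with "color" (420x560x3 uint8, blue, green, red), "mtx" (3x3 intrinsics, pixels), "position" and "orientation" of the camera in the world. Camera axes: x right, y down, z forward; pixel columns grow to the right and rows downward; lengths in mm; the calibration is good to about 2 mm. A picture is of the moment at which its call begins. There is no depth.
- job_done(): hands the job in; it is judged then, once.
The state is a dict: "clock": time; "joints": joint angles; "joint_vel": joint speeds; "joint_efforts": joint torques, N m; "position": TCP position; "ee_rot": TCP orientation; "contact_force": force on the tool from outside, world axes, zero at the start; "wrist_torque": the same for the moment, N m; "gripper_width": finger opening in mm; "grasp_force": force on a finger pad.
Only numpy, scipy, OpenCV 4.12 (cv2) and the standard library are available. Lean on these libraries where they do the work, as an engineer would, in place of code of your own. Each camera call takes 0.05 s, during which the arm holds its last target. There are 200 camera calls.

## Working session

There is one attempt and no reset: what is moved stays moved. The work goes in short steps, Python scripts to look and compute and a tool call to move; the robot and the scene stay as the last step left them, time stands still between calls to the robot, and variables do not carry over. Pictures are saved under pics/ and viewed, at most 10 in all, crops included, and the job is handed in when it is done.

Besides the shell and the picture viewer there is one more tool, called as name(argument=value, ...), one argument or row to a line, values as JSON. carry_out: Moves the arm, as the interface text tells. Its arguments: {"type":"object","properties":{"motion":{"type":"array"}},"required":["motion"]}

```bash
mkdir -p pics; python3 - <<'E'
from bench import *
import cv2,pickle
for n in("top","side"):
    i=get_image(n); cv2.imwrite(f"pics/{n}0.png",i["color"]); pickle.dump(i,open(f"{n}0.pkl","wb")); print(n,i["mtx"],i["position"],i["orientation"])
print(read_state())
E
```

```text
top [[478.90267027   0.         283.33944974]
 [  0.         478.90267027 202.36271716]
 [  0.           0.           1.        ]] [ 402.45727359    4.30293597 1201.98588134] [ 0.70577018 -0.70481716  0.05395971 -0.04700612]
side [[524.58914263   0.         276.58620961]
 [  0.         524.58914263 215.07793078]
 [  0.           0.           1.        ]] [321.43965341 763.96101528 585.38629745] [-0.12489779  0.86650169 -0.47630119  0.08193014]
{'clock': 0.1, 'joints': array([-1.04440846e+00,  3.85488475e-01,  6.78543776e-03, -4.52657993e-04,
       -1.19396588e+00, -2.58582982e-01]), 'joint_vel': array([ 0.00025341, -0.00140928,  0.00322026,  0.0015927 ,  0.00057067,
        0.0009517 ]), 'joint_efforts': array([-3.79689764e-04, -3.93319023e+01,  1.88929188e+01,  4.19795796e+00,
       -2.57525418e-03,  1.11123612e-05]), 'position': array([ 165.27516076, -602.25698228,  244.33196532]), 'ee_rot': array([-1.33419863e-01,  9.91059140e-01,  9.45566454e-04, -1.63746329e-04]), 'contact_force': array([-0.3104363 ,  0.70372408, -0.19056092]), 'wrist_torque': array([ 0.03470566,  0.00080859, -0.04829009]), 'grasp_force': 0.0, 'gripper_width': 85.44466460891168}
```

View pics/top0.png

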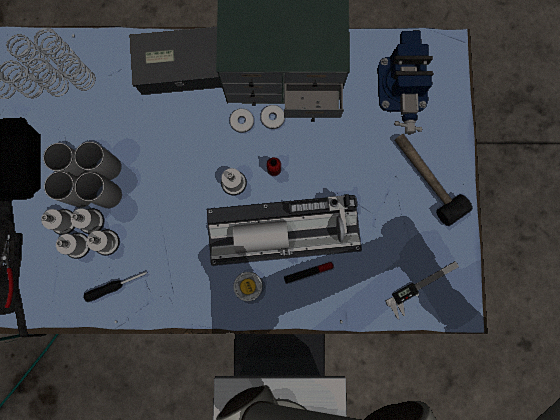

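View pics/side0.png

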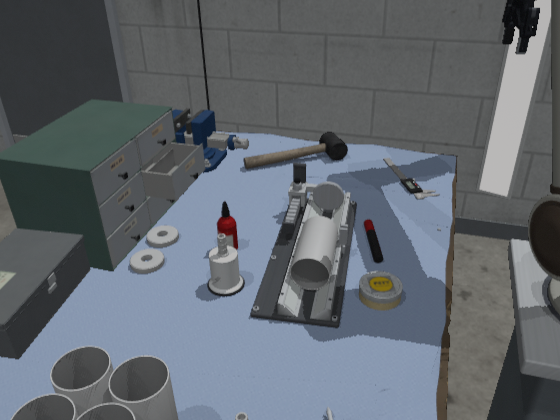

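The top view shows the cradle at px (207–362, 193–265), with the tube at about (232–288, 235) and the lever near (350, 202). The side view shows the tube's tail at about (312, 265). I'll zoom in on both.

```bash
python3 - <<'E'
import cv2
a=cv2.imread("pics/top0.png")[185:275,200:370]; a=cv2.resize(a,None,fx=4.7,fy=4.7,interpolation=cv2.INTER_CUBIC); a=cv2.convertScaleAbs(a,alpha=1.3,beta=20);cv2.imwrite("pics/top0c.png",a)
a=cv2.imread("pics/side0.png")[155:325,250:370]; a=cv2.resize(a,None,fx=3.5,fy=3.5,interpolation=cv2.INTER_CUBIC); a=cv2.convertScaleAbs(a,alpha=1.3,beta=20);cv2.imwrite("pics/side0c.png",a)
E
```

```text
(no output)
```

View pics/top0c.png

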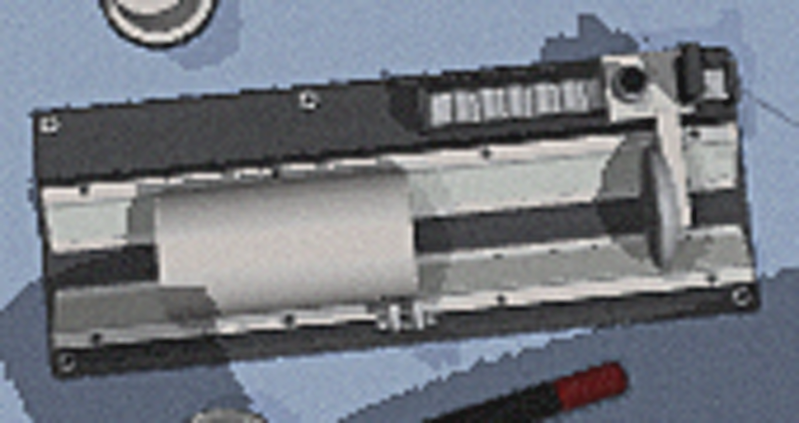

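View pics/side0c.png

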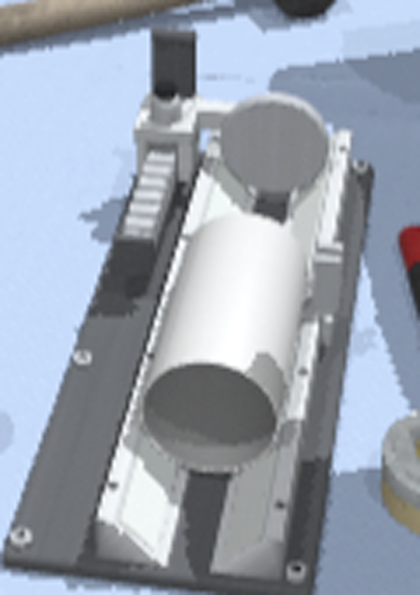

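The top crop gives plate corners (33,113), (733,45), (760,307) and (57,377). The lever is at about x 678–705, y 42–100, and the tube spans x 157–415. In the side crop the bore ellipse is centred at about (211,415), and the lever top is at about (152–195, 32).

```bash
cat > h.py <<'E'
import numpy as np,pickle
from scipy.spatial.transform import Rotation as R
def ray(im,p,z):
    d=R.from_quat(im["orientation"]).as_matrix()@np.linalg.solve(im["mtx"],[p[0],p[1],1]); c=np.array(im["position"])
    return c+d*(z-c[2])/d[2]
def proj(im,P):
    q=im["mtx"]@(R.from_quat(im["orientation"]).as_matrix().T@(np.array(P)-im["position"])); return q[:2]/q[2]
T=lambda p:((p[0]+.5)/4.7-.5+200,(p[1]+.5)/4.7-.5+185)
S=lambda p:((p[0]+.5)/3.5-.5+250,(p[1]+.5)/3.5-.5+155)
t=pickle.load(open("top0.pkl","rb")); s=pickle.load(open("side0.pkl","rb"))
E
python3 - <<'E'
from h import *
np.set_printoptions(precision=1,suppress=True)
A=[ray(t,T(p),10)[:2] for p in [(33,113),(733,45),(760,307),(57,377)]] # +y bar, -y bar, -y front,+y front
print(np.array(A),[np.linalg.norm(A[i]-A[(i+1)%4]) for i in range(4)])
B=[ray(s,S(p),10)[:2] for p in [(5,565),(312,592),(373,170)]];print("side corners",np.array(B))
ey=(A[0]-A[1]+A[3]-A[2]);ey/=np.linalg.norm(ey);ex=np.array([ey[1],-ey[0]]);c=sum(A)/4
print("yaw",np.arctan2(-ex[1]*-1,ex[0]),ex,ey,c)
loc=lambda P:np.array([(P[:2]-c)@ex,(P[:2]-c)@ey])
for n,im,p,z in [("tail top rim",t,T((156,197)),81),("tail low",t,T((160,240)),81),("front top",t,T((413,215)),81),("tube upper edge",t,T((280,178)),48),("tube lower edge",t,T((290,308)),48),
 ("lever tr",t,T((702,46)),110),("lever br",t,T((704,100)),110),("lever tl",t,T((678,48)),110),("lever bl",t,T((680,103)),110),("button",t,T((630,82)),90),
 ("trough +y",t,T((42,188)),44),("trough+y bot",t,T((57,348)),44),("trough -y",t,T((737,125)),44),("trough -y b",t,T((755,280)),44),
 ("S bore",s,S((210,416)),48),("S lev l",s,S((152,32)),110),("S lev r",s,S((195,32)),110),("S disc",s,S((274,146)),48),
 ("S tail top",s,S((210,362)),81),("gate",t,T((405,317)),67)]:
    P=ray(im,p,z);print(n,P,"local",loc(P))
E
```

```text
[[ 557.7  184.8]
 [ 595.2 -189.7]
 [ 455.1 -201.1]
 [ 418.1  169. ]] [np.float64(376.4623630296335), np.float64(140.63608651448845), np.float64(371.950859517736), np.float64(140.4761147316948)]
side corners [[ 554.   191.1]
 [ 417.8  170.5]
 [ 453.9 -194.2]]
yaw 0.09974177107160313 [1.  0.1] [-0.1  1. ] [506.5  -9.2]
tail top rim [506.3 111.8  81. ] local [ 11.8 120.5]
tail low [484.8 109.5  81. ] local [ -9.8 120.3]
front top [497.5 -16.4  81. ] local [-9.7 -6.3]
tube upper edge [519.2  51.4  48. ] local [18.7 59.1]
tube lower edge [452.6  45.8  48. ] local [-48.2  60.1]
lever tr [ 578.5 -158.2  110. ] local [  56.8 -155.4]
lever br [ 551.7 -158.6  110. ] local [  30.1 -153.2]
lever tl [ 577.5 -146.3  110. ] local [  57.  -143.5]
lever bl [ 550.2 -146.8  110. ] local [  29.8 -141.3]
button [ 563.5 -124.8   90. ] local [  45.2 -120.6]
trough +y [514.3 174.1  44. ] local [ 26.  181.7]
trough+y bot [432.3 164.6  44. ] local [-56.5 180.4]
trough -y [ 547.7 -185.4   44. ] local [  23.4 -179.4]
trough -y b [ 467.4 -193.    44. ] local [ -57.2 -178.9]
S bore [479.9 108.9  48. ] local [-14.7 120.2]
S lev l [ 579.2 -147.6  110. ] local [  58.6 -145. ]
S lev r [ 555.3 -153.8  110. ] local [  34.2 -148.7]
S disc [ 504.9 -143.    48. ] local [ -14.9 -132.9]
S tail top [479.7 111.1  81. ] local [-14.7 122.4]
gate [447.3 -12.7  67. ] local [-59.2   2.5]
```

```bash
cat >> h.py <<'E'
np.set_printoptions(precision=2,suppress=True)
ex=np.array([np.cos(.0997),np.sin(.0997),0]);ey=np.array([-ex[1],ex[0],0])
c0=np.array([506.5,-9.2,0])-15.3*ex+10*ey   # cradle origin
def W(p): return c0+p[0]*ex+p[1]*ey+np.array([0,0,p[2]])
def L(P): d=np.array(P)-c0; return np.array([d@ex,d@ey,d[2]])
def go(st,p):
    "shift+turn in tool axes to put TCP at cradle point p, vertical, tool y along cradle y"
    Rm=R.from_quat(st["ee_rot"]); 
    best=min((R.from_matrix(np.c_[sx*ex,sx*-ey,[0,0,-1]]) for sx in(1,-1)),key=lambda r:(Rm.inv()*r).magnitude())
    return (Rm.inv()*best).as_rotvec(), Rm.inv().apply(W(p)-st["position"])
E
python3 - <<'E'
from h import *; from bench import *
st=read_state(); print("axes",R.from_quat(st["ee_rot"]).as_matrix(),L(st["position"]))
for p in [(61,-190,180),(61,-190,92)]: print(go(st,p),W(p))
for im in(t,s): print([proj(im,W(p)) for p in [(62,-163,110),(0,110,48),(0,110,81)]])
E
```

```text
axes [[-0.96 -0.26 -0.  ]
 [-0.26  0.96  0.  ]
 [ 0.    0.   -1.  ]] [-383.26 -566.15  244.33]
(array([ 0.  , -0.  ,  0.17]), array([-500.89,  296.47,   64.86])) [ 569.89 -183.76  180.  ]
(array([ 0.  , -0.  ,  0.17]), array([-500.89,  296.31,  152.86])) [ 569.89 -183.76   92.  ]
[array([348.46, 198.81]), array([235.22, 238.96]), array([233.96, 238.02])]
[array([299.55, 162.42]), array([310.02, 273.49]), array([310.25, 257.23])]
```

carry_out(
  motion=[
    [0, 0, 0.17, -500, 282, 60, -1],
    [0, 0, 0.17, -500, 282, 60, -1],
    [0, 0, 0.17, -500, 282, 60, -1],
    [0, 0, 0.17, -500, 282, 60, -1],
    [0, 0, 0.17, -500, 282, 60, -1],
  ],
)

```text
clock: 0.72
position: [387.1, -382.1, 212.4]
ee_rot: [-0.049, 0.999, 0.0, -0.0]
contact_force: [-0.1, 0.3, -0.5]
gripper_width: 0.0
grasp_force: 0.0
```

```bash
cat > g.py <<'E'
from h import *; from bench import *; import sys
st=read_state(); print(st["clock"],L(st["position"]),"F",ex@st["contact_force"],ey@st["contact_force"],st["contact_force"][2],st["gripper_width"],"w",st["position"])
if len(sys.argv)>1: print(go(st,[float(a) for a in sys.argv[1:4]]))
E
python3 g.py 61 -205 92
```

```text
0.725 [-140.66 -369.15  212.38] F -0.0803930646514973 0.3034058801500123 -0.4881559750988589 0.047802690509787055 w [ 387.06 -382.09  212.38]
(array([ 0., -0., -0.]), array([-201.38,  164.51,  120.36]))
```

carry_out(
  motion=[
    [0, 0, 0, -201, 164, 60, -1],
    [0, 0, 0, -201, 164, 60, -1],
    [0, 0, 0, -201, 164, 60, -1],
    [0, 0, 0, -201, 164, 60, -1],
    [0, 0, 0, -201, 164, 60, -1],
  ],
)

```text
clock: 1.35
position: [571.5, -198.2, 151.0]
ee_rot: [-0.051, 0.999, 0.0, -0.001]
contact_force: [-0.4, -0.5, -0.0]
gripper_width: 0.0
grasp_force: 0.0
```

```bash
python3 g.py 61 -205 95; python3 - <<'E'
from bench import *
import cv2
i=get_image("side"); a=i["color"][60:235,230:430]; cv2.imwrite("pics/s1.png",cv2.convertScaleAbs(cv2.resize(a,None,fx=3.4,fy=3.4,interpolation=cv2.INTER_CUBIC),alpha=1.3,beta=20))
E
```

```text
1.35 [  61.15 -204.57  150.98] F -0.42300735752639557 -0.4244682670275655 -0.03191739445923263 0.0350408195997425 w [ 571.49 -198.24  150.98]
(array([ 0., -0.,  0.]), array([ 0.02, -0.47, 55.98]))
```

View pics/s1.png

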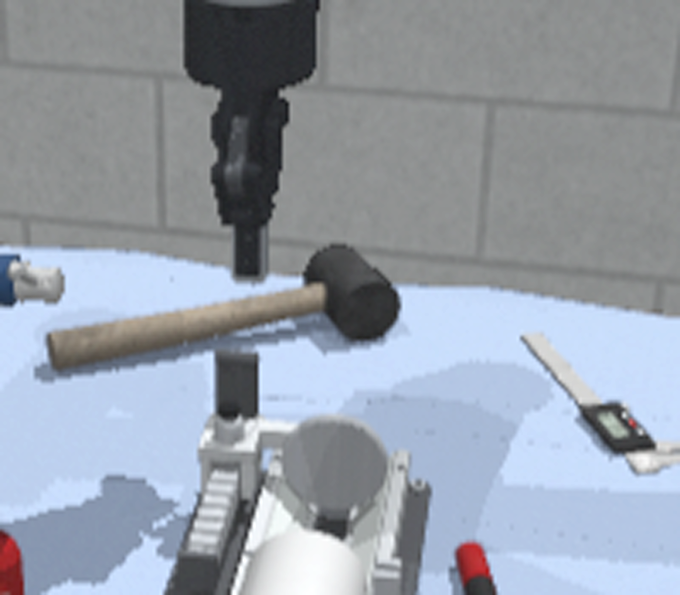

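The picture shows the closed fingers at about (250, 270), in line with the lever plate at (235, 385). I'll tilt the tip forward so it meets the flat face below the rolled edge, and lower it.

carry_out(
  motion=[
    [-0.17, 0, 0, 0, 0, 26, -1],
    [-0.17, 0, 0, 0, 0, 52, -1],
    [-0.17, 0, 0, 0, 12, 52, -1],
    [-0.17, 0, 0, 0, 16, 52, -1],
    [-0.17, 0, 0, 0, 18, 52, -1],
  ],
)

```text
clock: 2.02
position: [568.8, -182.6, 102.5]
ee_rot: [-0.049, 0.995, 0.084, -0.003]
contact_force: [0.1, -0.1, 0.2]
gripper_width: 0.2
grasp_force: 0.0
```

```bash
python3 g.py
```

```text
2.025 [  60.01 -188.75  102.49] F 0.060449841943805614 -0.11480470580847048 0.22170438199372836 0.17970827717308224 w [ 568.78 -182.61  102.49]
```

carry_out(
  motion=[
    [0, 0, 0, 0, 2, 0.3, -1],
    [0, 0, 0, 0, 4, 0.7, -1],
    [0, 0, 0, 0, 6, 1, -1],
    [0, 0, 0, 0, 8, 1.4, -1],
    [0, 0, 0, 0, 10, 1.7, -1],
  ],
)

```text
clock: 2.65
position: [567.3, -173.0, 100.8]
ee_rot: [-0.049, 0.995, 0.085, -0.004]
contact_force: [-0.9, -0.6, -0.1]
gripper_width: 0.2
grasp_force: 0.5
```

```bash
python3 g.py
```

```text
2.65 [  59.52 -179.06  100.77] F -0.9638115846662169 -0.5128228504522755 -0.08283313343315607 0.2082860564290537 w [ 567.33 -173.02  100.77]
```

carry_out(
  motion=[
    [0, 0, 0, 0, 1.5, 0.3, -1],
    [0, 0, 0, 0, 3, 0.5, -1],
    [0, 0, 0, 0, 4.5, 0.8, -1],
    [0, 0, 0, 0, 6, 1, -1],
    [0, 0, 0, 0, 7.5, 1.3, -1],
  ],
)

```text
clock: 3.28
position: [566.6, -165.4, 100.8]
ee_rot: [-0.049, 0.995, 0.085, -0.004]
contact_force: [-0.3, -2.9, -0.5]
gripper_width: -0.3
grasp_force: 1.4
```

```bash
python3 g.py; python3 - <<'E'
from bench import *
import cv2
i=get_image("top"); a=i["color"][185:245,285:375]; cv2.imwrite("pics/t2.png",cv2.convertScaleAbs(cv2.resize(a,None,fx=7,fy=7,interpolation=cv2.INTER_CUBIC),alpha=1.5,beta=30))
E
```

```text
3.275 [  59.55 -171.39  100.78] F -0.5606229842960281 -2.824322807081831 -0.5001172594336726 -0.3131351945942785 w [ 566.59 -165.39  100.78]
```

View pics/t2.png

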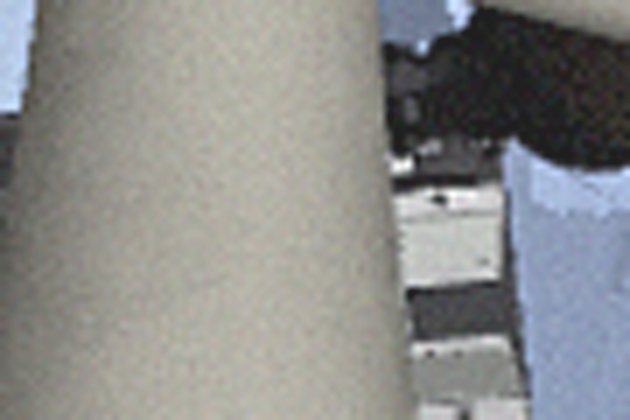

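The arm hides the stop in this view, but contact has been made at about 2.8 N. I'll continue by force.

carry_out(
  motion=[
    [0, 0, 0, 0, 1, 0.2, -1],
    [0, 0, 0, 0, 2, 0.3, -1],
    [0, 0, 0, 0, 3, 0.5, -1],
    [0, 0, 0, 0, 4, 0.7, -1],
  ],
)

```text
clock: 3.82
position: [566.5, -164.0, 100.9]
ee_rot: [-0.049, 0.995, 0.083, -0.004]
contact_force: [-0.4, -12.6, -2.3]
gripper_width: -0.3
grasp_force: 6.2
```

carry_out(
  motion=[
    [0, 0, 0, 0, 1, 0.2, -1],
    [0, 0, 0, 0, 2, 0.3, -1],
    [0, 0, 0, 0, 3, 0.5, -1],
  ],
)

```text
clock: 4.2
position: [566.0, -159.5, 100.8]
ee_rot: [-0.048, 0.995, 0.084, -0.004]
contact_force: [1.0, -3.8, -0.6]
gripper_width: -0.4
grasp_force: 2.0
```

carry_out(
  motion=[
    [0, 0, 0, 0, 1, 0.2, -1],
    [0, 0, 0, 0, 2, 0.3, -1],
  ],
)

```text
clock: 4.45
position: [565.6, -155.6, 100.9]
ee_rot: [-0.049, 0.995, 0.085, -0.004]
contact_force: [0.4, -0.3, 0.8]
gripper_width: -0.1
grasp_force: 0.0
```

```bash
python3 g.py
```

```text
4.45 [  59.54 -161.53  100.91] F 0.388037514117417 -0.37812787581738067 0.7622280981539117 -0.10463710722580649 w [ 565.6  -155.57  100.91]
```

The first crest was passed at TCP cradle y ≈ −169.5, so s ≈ TCP_y + 189.5 and the first notch is seated. Next is the crest at s = 34 (y ≈ −155.5).

carry_out(
  motion=[
    [0, 0, 0, 0, 1, 0.2, -1],
    [0, 0, 0, 0, 2, 0.3, -1],
    [0, 0, 0, 0, 3, 0.5, -1],
    [0, 0, 0, 0, 4, 0.7, -1],
  ],
)

```text
clock: 4.95
position: [565.3, -152.1, 100.9]
ee_rot: [-0.049, 0.995, 0.085, -0.004]
contact_force: [-0.4, 0.7, -0.4]
gripper_width: -0.3
grasp_force: 0.0
```

carry_out(
  motion=[
    [0, 0, 0, 0, 1, 0.2, -1],
    [0, 0, 0, 0, 2, 0.3, -1],
  ],
)

```text
clock: 5.2
position: [565.2, -151.0, 100.9]
ee_rot: [-0.049, 0.995, 0.084, -0.004]
contact_force: [-0.0, -5.0, -1.6]
gripper_width: 0.1
grasp_force: 2.5
```

carry_out(
  motion=[
    [0, 0, 0, 0, 1, 0.2, -1],
    [0, 0, 0, 0, 2, 0.3, -1],
  ],
)

```text
clock: 5.45
position: [565.2, -150.4, 101.0]
ee_rot: [-0.049, 0.995, 0.083, -0.004]
contact_force: [0.4, -10.2, -2.4]
gripper_width: 0.1
grasp_force: 5.1
```

```bash
python3 g.py
```

```text
5.45 [  59.62 -156.32  100.99] F -0.6162424009305575 -10.214997606725023 -2.37454660127979 0.053685097674923986 w [ 565.16 -150.39  100.99]
```

Seat 1 (s = 27) corresponds to TCP y ≈ −157.5. Pushing on over the next rib.

carry_out(
  motion=[
    [0, 0, 0, 0, 1, 0.2, -1],
    [0, 0, 0, 0, 1.5, 0.3, -1],
  ],
)

```text
clock: 5.7
position: [565.1, -150.0, 101.0]
ee_rot: [-0.049, 0.995, 0.082, -0.004]
contact_force: [1.1, -12.0, -2.5]
gripper_width: -0.2
grasp_force: 6.3
```

carry_out(
  motion=[
    [0, 0, 0, 0, 0.7, 0.1, -1],
    [0, 0, 0, 0, 1.5, 0.3, -1],
  ],
)

```text
clock: 5.95
position: [564.9, -147.5, 100.9]
ee_rot: [-0.048, 0.995, 0.083, -0.004]
contact_force: [-0.2, -7.4, -1.7]
gripper_width: 0.3
grasp_force: 3.4
```

```bash
python3 g.py; python3 - <<'E'
from bench import *
import cv2
i=get_image("side"); a=i["color"][130:250,260:380]; cv2.imwrite("pics/s2.png",cv2.convertScaleAbs(cv2.resize(a,None,fx=5,fy=5,interpolation=cv2.INTER_CUBIC),alpha=1.3,beta=20))
E
```

```text
5.95 [  59.6  -153.44  100.94] F -0.9493452969545058 -7.294169353423362 -1.6731079966209739 0.2670779335643671 w [ 564.85 -147.52  100.94]
```

View pics/s2.png

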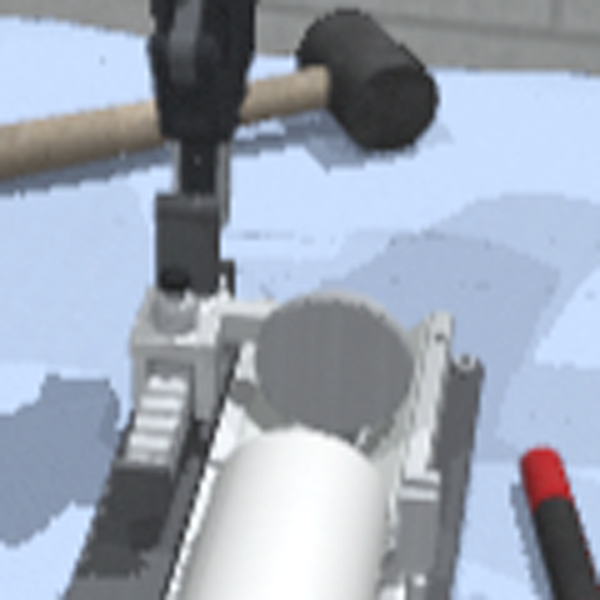

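The disc centre is now at about crop (336,365), which is image (327, 203). I'll compare its travel with the count.

```bash
python3 - <<'E'
from h import *
S2=lambda p:((p[0]+.5)/5-.5+260,(p[1]+.5)/5-.5+130)
print(L(ray(s,S((274,146)),48)),L(ray(s,S2((336,367)),48)))
print(L(ray(s,S((152,32)),110)),L(ray(s,S2((157,197)),110)))
for a in(-146,-140,-126,-120): print(a,proj(s,W((0,a,48))),proj(s,W((0,a,80))))
E
python3 g.py
```

```text
[   0.41 -142.99   48.  ] [  -0.44 -116.56   48.  ]
[  73.87 -155.    110.  ] [  73.98 -131.88  110.  ]
-146 [328.3  195.64] [328.78 181.8 ]
-140 [327.96 197.11] [328.43 183.22]
-126 [327.14 200.59] [327.6  186.61]
-120 [326.79 202.11] [327.24 188.08]
6.0 [  59.58 -153.    100.91] F 0.7287641868392004 -6.092879675577647 -0.49931604415167674 0.03953880699582346 w [ 564.8  -147.08  100.91]
```

Travel is about 24.5 mm, so s ≈ 31, just before the crest at 34, and the count agrees. Continuing.

carry_out(
  motion=[
    [0, 0, 0, 0, 1, 0.2, -1],
    [0, 0, 0, 0, 2, 0.3, -1],
    [0, 0, 0, 0, 3, 0.5, -1],
  ],
)

```text
clock: 6.38
position: [564.2, -141.5, 100.8]
ee_rot: [-0.049, 0.995, 0.085, -0.004]
contact_force: [-0.1, -0.4, 0.4]
gripper_width: -0.3
grasp_force: 0.0
```

carry_out(
  motion=[
    [0, 0, 0, 0, 1, 0.2, -1],
    [0, 0, 0, 0, 2, 0.3, -1],
    [0, 0, 0, 0, 3, 0.5, -1],
  ],
)

```text
clock: 6.75
position: [564.0, -138.9, 100.9]
ee_rot: [-0.049, 0.995, 0.085, -0.004]
contact_force: [-0.2, 0.1, -0.6]
gripper_width: 0.1
grasp_force: 0.0
```

carry_out(
  motion=[
    [0, 0, 0, 0, 1, 0.2, -1],
    [0, 0, 0, 0, 2, 0.3, -1],
    [0, 0, 0, 0, 3, 0.5, -1],
  ],
)

```text
clock: 7.12
position: [563.8, -137.0, 101.0]
ee_rot: [-0.049, 0.995, 0.084, -0.004]
contact_force: [-0.2, -4.5, -1.4]
gripper_width: 0.3
grasp_force: 2.8
```

```bash
python3 g.py
```

```text
7.125 [  59.63 -142.9   100.95] F -0.6814789894751261 -4.428148640772056 -1.3913634669419406 0.33496583918545453 w [ 563.84 -137.02  100.95]
```

Seat 2 is confirmed at TCP y ≈ −143.5. Repeating the same push once more.

carry_out(
  motion=[
    [0, 0, 0, 0, 1, 0.2, -1],
    [0, 0, 0, 0, 2, 0.3, -1],
    [0, 0, 0, 0, 2.7, 0.4, -1],
    [0, 0, 0, 0, 3.5, 0.6, -1],
  ],
)

```text
clock: 7.62
position: [563.7, -135.8, 101.0]
ee_rot: [-0.049, 0.995, 0.082, -0.004]
contact_force: [-0.6, -11.5, -3.0]
gripper_width: 0.2
grasp_force: 5.9
```

carry_out(
  motion=[
    [0, 0, 0, 0, 0.7, 0.1, -1],
    [0, 0, 0, 0, 1.5, 0.3, -1],
    [0, 0, 0, 0, 1.5, 0.3, -1],
  ],
)

```text
clock: 8.0
position: [563.4, -132.3, 100.9]
ee_rot: [-0.049, 0.995, 0.084, -0.004]
contact_force: [0.5, -4.0, -0.8]
gripper_width: -0.3
grasp_force: 2.4
```

carry_out(
  motion=[
    [0, 0, 0, 0, 1, 0.2, -1],
    [0, 0, 0, 0, 2, 0.3, -1],
    [0, 0, 0, 0, 3, 0.5, -1],
  ],
)

```text
clock: 8.38
position: [562.8, -127.2, 100.8]
ee_rot: [-0.049, 0.995, 0.085, -0.004]
contact_force: [-0.1, 0.8, -0.5]
gripper_width: -0.0
grasp_force: 0.0
```

```bash
python3 g.py
```

```text
8.375 [  59.62 -133.06  100.84] F 0.018819489552133105 0.7752161674495565 -0.5055276847103373 -0.04438496968178774 w [ 562.85 -127.23  100.84]
```

The stop snapped into notch 3 and the finger is free. Backing off, rising and untilting.

carry_out(
  motion=[
    [0, 0, 0, 0, -20, -3.4, -1],
    [0, 0, 0, 0, -10, -60, -1],
    [0.17, 0, 0, 0, -4, -92, -1],
    [0.17, 0, 0, 0, -4, -92, -1],
  ],
)

```text
clock: 8.88
position: [565.8, -146.7, 194.0]
ee_rot: [-0.051, 0.999, -0.001, 0.003]
contact_force: [-0.9, 0.2, -1.6]
gripper_width: -0.2
grasp_force: 0.0
```

```bash
python3 g.py 0 165 190
```

```text
8.875 [  60.58 -152.69  193.97] F -0.8813208759227269 0.25804242287826695 -1.591180429369952 -0.2277106131758033 w [ 565.75 -146.67  193.97]
(array([-0.  ,  0.01,  0.  ]), array([ 60.11, 317.79,   3.05]))
```

carry_out(
  motion=[
    [0, 0, 0, 60, 318, 0, -1],
    [0, 0, 0, 60, 318, 0, -1],
    [0, 0, 0, 60, 318, 0, -1],
    [0, 0, 0, 60, 318, 0, -1],
    [0, 0, 0, 60, 318, 0, -1],
  ],
)

```text
clock: 9.5
position: [476.3, 153.8, 190.2]
ee_rot: [-0.048, 0.999, 0.0, -0.001]
contact_force: [1.0, 0.6, 0.6]
gripper_width: -0.2
grasp_force: 0.0
```

```bash
python3 g.py 0 155 84; python3 - <<'E'
from bench import *
import cv2
i=get_image("side"); a=i["color"][130:250,260:380]; cv2.imwrite("pics/s3.png",cv2.convertScaleAbs(cv2.resize(a,None,fx=5,fy=5,interpolation=cv2.INTER_CUBIC),alpha=1.3,beta=20))
i=get_image("top"); a=i["color"][185:275,200:370]; cv2.imwrite("pics/t3.png",cv2.convertScaleAbs(cv2.resize(a,None,fx=4.7,fy=4.7,interpolation=cv2.INTER_CUBIC),alpha=1.3,beta=20))
E
```

```text
9.5 [  1.48 155.16 190.19] F 1.1015620739179777 0.49046016911926776 0.5553390721946584 -0.16686333118004754 w [476.31 153.76 190.19]
(array([ 0., -0., -0.]), array([  1.28,  -0.21, 106.2 ]))
```

View pics/t3.png

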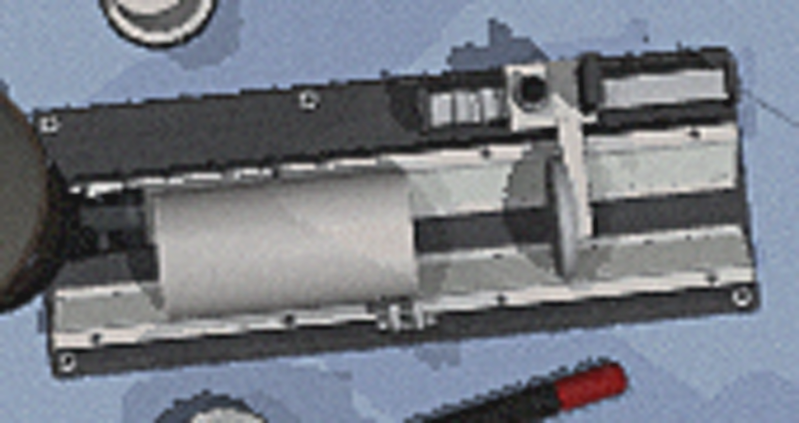

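The lever moved from crop x ≈ 703 to 604, about 48 mm, which matches s0 ≈ 7 going to 55, the third notch. The tube is still at crop x 157–415. Descending behind the tail.

carry_out(
  motion=[
    [0, 0, 0, 1, 0, 50, -1],
    [0, 0, 0, 1, 0, 90, -1],
    [0, 0, 0, 1, 0, 110, -1],
    [0, 0, 0, 1, -6, 110, -1],
    [0, 0, 0, 1, -12, 110, -1],
  ],
)

```text
clock: 10.22
position: [478.1, 139.8, 81.4]
ee_rot: [-0.049, 0.999, 0.0, 0.0]
contact_force: [0.2, 0.5, 0.5]
gripper_width: -0.3
grasp_force: 0.0
```

carry_out(
  motion=[
    [0, 0, 0, 0, -5, 0, -1],
    [0, 0, 0, 0, -10, 0, -1],
    [0, 0, 0, 0, -14, 0, -1],
    [0, 0, 0, 0, -18, 0, -1],
  ],
)

```text
clock: 10.72
position: [479.4, 122.6, 81.2]
ee_rot: [-0.049, 0.999, 0.0, 0.0]
contact_force: [-1.7, 2.6, 0.8]
gripper_width: 0.4
grasp_force: 1.2
```

```bash
python3 g.py 0 125 80
```

```text
10.725 [  1.43 123.86  81.21] F -1.4361024391734207 2.769714921021526 0.7815779583947742 0.4015799261243616 w [479.38 122.61  81.21]
(array([ 0.,  0., -0.]), array([1.44, 1.14, 1.21]))
```

The tail is in contact at about 2.8 N. Pushing with steady steps.

carry_out(
  motion=[
    [0, 0, 0, 0, -4, 0, -1],
    [0, 0, 0, 0, -8, 0, -1],
    [0, 0, 0, 0, -12, 0, -1],
    [0, 0, 0, 0, -16, 0, -1],
    [0, 0, 0, 0, -20, 0, -1],
  ],
)

```text
clock: 11.35
position: [481.4, 102.6, 81.1]
ee_rot: [-0.049, 0.999, 0.0, 0.0]
contact_force: [-0.4, 3.1, 1.5]
gripper_width: -0.0
grasp_force: 1.5
```

carry_out(
  motion=[
    [0, 0, 0, 0, -4, 0, -1],
    [0, 0, 0, 0, -8, 0, -1],
    [0, 0, 0, 0, -12, 0, -1],
    [0, 0, 0, 0, -16, 0, -1],
    [0, 0, 0, 0, -20, 0, -1],
  ],
)

```text
clock: 11.98
position: [483.0, 82.5, 80.9]
ee_rot: [-0.049, 0.999, 0.0, 0.0]
contact_force: [-0.9, 3.7, 2.7]
gripper_width: 0.2
grasp_force: 1.6
```

carry_out(
  motion=[
    [0, 0, 0, 0, -4, 0, -1],
    [0, 0, 0, 0, -8, 0, -1],
    [0, 0, 0, 0, -11, 0, -1],
    [0, 0, 0, 0, -14, 0, -1],
    [0, 0, 0, 0, -16, 0, -1],
  ],
)

```text
clock: 12.6
position: [484.5, 66.6, 80.8]
ee_rot: [-0.049, 0.999, -0.0, -0.0]
contact_force: [-0.6, 3.5, 2.7]
gripper_width: -0.2
grasp_force: 1.5
```

```bash
python3 g.py; python3 - <<'E'
from bench import *
import cv2
i=get_image("side"); a=i["color"][130:270,260:380]; cv2.imwrite("pics/s4.png",cv2.convertScaleAbs(cv2.resize(a,None,fx=4.2,fy=4.2,interpolation=cv2.INTER_CUBIC),alpha=1.3,beta=20))
i=get_image("top"); a=i["color"][185:275,200:370]; cv2.imwrite("pics/t4.png",cv2.convertScaleAbs(cv2.resize(a,None,fx=4.7,fy=4.7,interpolation=cv2.INTER_CUBIC),alpha=1.3,beta=20))
E
```

```text
12.6 [ 0.96 67.6  80.82] F -0.277598372260199 3.5434723574970612 2.734180413055899 -0.18033249709975663 w [484.51  66.58  80.82]
```

View pics/t4.png

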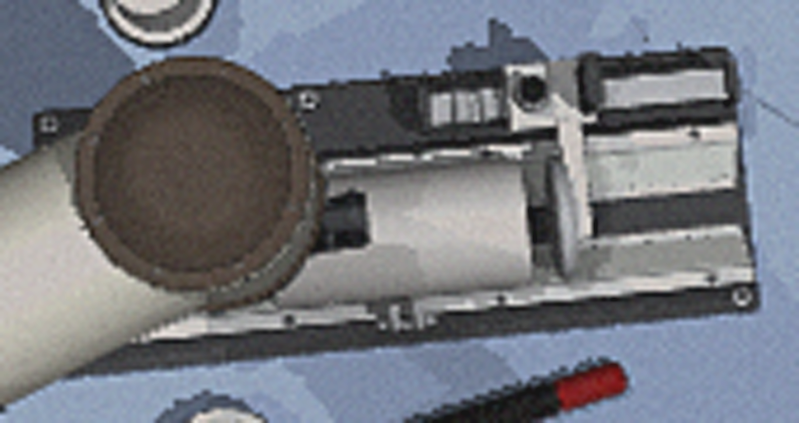

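The tube's front edge is at crop x ≈ 529 and the disc at about 550–575, so roughly 15–20 mm remain. Slowing down.

carry_out(
  motion=[
    [0, 0, 0, 0, -2, 0, -1],
    [0, 0, 0, 0, -4, 0, -1],
    [0, 0, 0, 0, -6, 0, -1],
    [0, 0, 0, 0, -8, 0, -1],
    [0, 0, 0, 0, -9, 0, -1],
  ],
)

```text
clock: 13.32
position: [485.3, 57.6, 80.8]
ee_rot: [-0.049, 0.999, -0.0, -0.0]
contact_force: [0.3, 3.2, 0.4]
gripper_width: -0.4
grasp_force: 1.1
```

carry_out(
  motion=[
    [0, 0, 0, 0, -0.8, 0, -1],
    [0, 0, 0, 0, -1.6, 0, -1],
    [0, 0, 0, 0, -2.4, 0, -1],
  ],
)

```text
clock: 13.7
position: [485.6, 55.4, 80.8]
ee_rot: [-0.049, 0.999, -0.0, -0.0]
contact_force: [0.2, 2.8, -0.3]
gripper_width: -0.1
grasp_force: 1.0
```

carry_out(
  motion=[
    [0, 0, 0, 0, -0.7, 0, -1],
    [0, 0, 0, 0, -1.5, 0, -1],
  ],
)

```text
clock: 13.95
position: [485.7, 53.9, 80.8]
ee_rot: [-0.049, 0.999, -0.0, -0.0]
contact_force: [-0.3, 1.3, 0.1]
gripper_width: -0.1
grasp_force: 1.0
```

carry_out(
  motion=[
    [0, 0, 0, 0, -0.7, 0, -1],
    [0, 0, 0, 0, -1.4, 0, -1],
    [0, 0, 0, 0, -2, 0, -1],
  ],
)

```text
clock: 14.32
position: [486.0, 51.9, 80.8]
ee_rot: [-0.049, 0.999, -0.0, -0.0]
contact_force: [-0.4, 2.4, 0.6]
gripper_width: -0.1
grasp_force: 0.9
```

carry_out(
  motion=[
    [0, 0, 0, 0, -0.7, 0, -1],
    [0, 0, 0, 0, -1.4, 0, -1],
  ],
)

```text
clock: 14.58
position: [486.2, 50.6, 80.8]
ee_rot: [-0.049, 0.999, 0.0, 0.0]
contact_force: [-0.3, 3.3, -0.5]
gripper_width: 0.1
grasp_force: 1.6
```

carry_out(
  motion=[
    [0, 0, 0, 0, -0.7, 0, -1],
    [0, 0, 0, 0, -1.2, 0, -1],
  ],
)

```text
clock: 14.82
position: [486.4, 50.0, 80.9]
ee_rot: [-0.049, 0.999, 0.001, 0.0]
contact_force: [-1.1, 6.9, 0.6]
gripper_width: -0.5
grasp_force: 3.4
```

Force has risen to 6.9 N and progress stalled, so the tube is against the disc. Holding briefly and then looking.

carry_out(
  motion=[
    [0, 0, 0, 0, -0.2, 0, -1],
    [0, 0, 0, 0, -0.2, 0, -1],
  ],
)

```text
clock: 15.08
position: [486.4, 50.0, 80.9]
ee_rot: [-0.049, 0.999, 0.001, 0.0]
contact_force: [-2.2, 6.9, -0.6]
gripper_width: 0.4
grasp_force: 3.2
```

carry_out(
  motion=[
    [0, 0, 0, 0, 6, 0, -1],
    [0, 0, 0, 0, 30, 0, -1],
    [0, 0, 0, 0, 50, -60, -1],
    [0, 0, 0, 0, 90, -110, -1],
    [0, 0, 0, 0, 140, -110, -1],
  ],
)

```text
clock: 15.7
position: [474.5, 190.1, 195.5]
ee_rot: [-0.048, 0.999, 0.002, 0.004]
contact_force: [-0.1, -0.2, -0.5]
gripper_width: 0.3
grasp_force: 0.0
```

```bash
python3 g.py; python3 - <<'E'
from bench import *
import cv2,numpy as np
j=get_image("top"); b=j["color"][185:275,240:370]; b=cv2.resize(b,(780,540),interpolation=cv2.INTER_CUBIC)
cv2.imwrite("pics/f1.png",cv2.convertScaleAbs(b,alpha=1.3,beta=20))
E
```

```text
15.7 [  3.33 191.49 195.51] F -0.13531917090232068 -0.1564016269009428 -0.5328533748029775 0.31075029883490535 w [474.54 190.1  195.51]
```

View pics/f1.png

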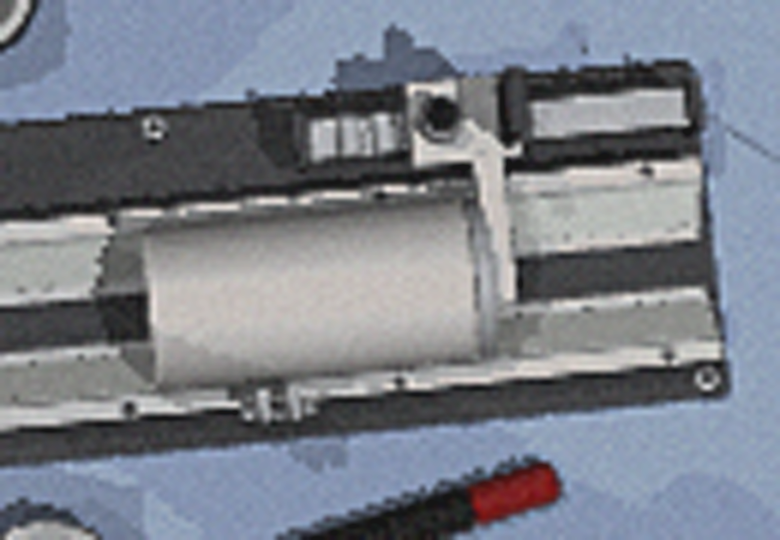

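The tube's end, at crop x ≈ 470–480, meets the disc. The carriage and lever (image x ≈ 323–328) haven't moved since before the tube push. The robot is clear, so I'm handing in.

```bash
python3 -c "
from bench import *
print(job_done())"
```

```text
the job is handed in; nothing more can be done
None
```

I handed the job in at about 16 s: the stop is in its third notch by click count and lever travel (about 48 mm), the tube was pushed against the disc at about 7 N and looks in contact in the last picture, and the arm is clear.

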